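Clamp a turning blank in the snap-lock vise

TASK

Get the round wooden blank ready for sanding: slide it along between the vise jaws until it rests right against the flat steel work stop, then turn the vise's crossbar handle clockwise (seen from the handle end) until it clicks past its detent and stays locked, with the blank clamped flat against the stop. Seat the blank before turning the handle, and do not knock the other things on the bench about.

Things in the scene. Friction and masses are not known exactly. Their poses are not given: they have to be found in the camera images.
- vise: Blue cast bench vise fixed to the bench, about 130 x 210 mm, 100 mm high. Origin on the bench under its middle. Its y axis runs along the screw (handle at the +y end), x along the jaws, z up. Jaw tops are 101 mm above the bench. A nut housing (70 mm in x, 100 mm high) stands at y = 80 to 104 mm.
- bed (a point): Point on the flat bed between the jaws, 65 mm above the bench, at x = 0, y = -27 mm in the vise's frame, midway between the jaw faces at the start. The bed runs from x = -65 to 65 mm. Fixed jaw face at y = -65 mm; moving jaw face at first at y = +11 mm (channel 76 mm wide, open at its -x end), advancing 2.3 mm per rad of the handle.
- blank: Round beech blank, 70 mm diameter, 40 mm thick, 0.11 kg, lying flat on the vise bed between the jaws with 3 mm play on each side. Origin at the centre of its underside. Against the work stop its origin is at x = +22 mm in the vise's frame.
- stop_face (a point): Middle of the bare steel work stop's flat face, which looks to the vise's -x, at x = 57 mm in the vise's frame, 85 mm above the bench. The stop is a fixed plate 7 mm thick, its top 101 mm above the bench, closing the channel's +x end.
- hub (a point): Point on the handle's turning axis (along the vise's y) at the middle of the steel crossbar, 80 mm above the bench and 155 mm along +y from the vise's origin. The hub is 28 mm in diameter, from 20 mm before to 20 mm beyond the bar along y; the bar turns in the vise's x-z plane through this point.
- end_a (a point): Centre of one of the two ball ends (18 mm diameter) of the crossbar (12 mm diameter), 65 mm from the hub. At joint 0 it is on the vise's -x side, 55 degrees above level; turning clockwise brings it down on the -x side.
- end_b (a point): Centre of the other ball end, on the far end of the bar, 65 mm from the hub; at joint 0 it is low on the vise's +x side, and it rises there and goes over the top towards -x as the handle turns.
- handle (a joint): Crossbar angle (rad), growing clockwise seen from the handle end (arm on the vise's -x side goes down). 0 to 3.02, starts at 0 to 0.45. Friction holds it up to about 1.7; then a sprung detent resists (0.5 N m at 2.3, turns back if let go), crest 2.65; past 2.75 it snaps to 3.0 and stays. One arm cannot be pressed down that far: push the other over the top.
- spare_disc: Bystander: wooden disc 90 mm diameter, 20 mm thick, lying on the bench beyond the vise. Origin at its underside.
- offcut: Bystander: wooden offcut 50 x 75 x 25 mm on the bench beyond the vise. Origin at its underside.
- sander: Bystander: yellow hand sanding block 210 x 50 mm, 59 mm high with its grip, beside the fixed jaw. Origin at its underside.
- file: Bystander: flat file 210 mm long, 14 mm high, with a green handle, lying beyond the handle end of the vise. Origin at its underside.
Mind the look-alikes: they are no part of the job. Leave any pink look-alike of the blank alone.

How it is judged:
By the outcome, as a careful person would: the job done as asked, in the order asked, and still so for the second after the job is handed in, with the robot touching nothing.
It also fails if it takes over 48 s, if anything falls off the work surface, if the arm or the gripper's body presses on something with over 40 N, if the wrist force passes 120 N, or if a joint passes its speed limit or range.

ROBOT

A 6-joint arm with a two-finger parallel gripper is mounted at the origin on the work surface. World frame = base frame: x ahead of the robot, y to its left, z up, the work surface at z = 0. Lengths are in m, angles in rad, forces in N, time in s.
With the tool pointing down it reaches from about 0.225 to 0.875 m from the base axis. Payload 3.4 kg.
Tool frame: the origin (TCP) lies midway between the tips of the shut fingers; the grasp point (between the pads) lies 19 mm behind it; z points along the fingers, y is the line along which they close (so a half turn about z gives the same grasp; the last joint's range is limited). The gripper opens to 85 mm and grips with 20 to 120 N. Pads are 22 mm wide; open, the fingers measure 114 mm over their backs; the gripper's body (76 mm by 85 mm) begins 54 mm behind the grasp point. The pads swing forward as they close: fully open they stand 13 mm farther back than shut.
Start: joints at [-1.369, 0.276, 1.505, -0, 1.361, -0.121], TCP at [0.182, -0.545, 0.231] pointing down, gripper open.
Joint ranges: [-2.89, 2.89], [-0.75, 2.08], [0.22, 2.7], [-1.18, 4.32], [0.11, 2.71], [-2.7, 2.7]. Speed limits (rad/s): [2.57, 2.57, 3.14, 3.14, 3.14, 3.14].

INTERFACE

Orientations are given as a unit quaternion [w, x, y, z].
In Python, from plant import robot, vision gives the robot as it stands.
- The arm moves only by the tool move_arm, never from a script. Its argument "plan" is one flat list of numbers, 7 for each row, row after row: the shift along the tool's x, y, z as a fraction of full scale, then the turn, a rotation vector about the tool's x, y, z as a fraction of full scale, then the opening, from -1 (shut) to 1 (fully open). A call has 1 to 8 rows; each row is the pose to reach, as a shift and turn from the pose commanded when the call began, along the tool's axes at that moment; what a row does not reach only later rows make up. Full scale, the value 1, is 0.2 m for a shift and pi/2 rad for a turn. A row lasts 1/8 s, in which the tool goes at most 62.5 mm and 10.7 degrees, less where a joint would pass 70% of its speed; a pose out of reach is approached as far as the arm can. A call with a number of a shift or a turn outside -1 to 1 is refused whole. A call with a gripper value outside its range is refused whole. The fingers move at their own pace and stop on an object; "grip_force" is the grip in N (left out, the last holds). Time passes only in rows, so rows that repeat a pose let the fingers close. It gives the time, the measured TCP pose, the force, the opening and the grip force at its end, in the units of the state.
- robot.get_obs(): the state, without advancing time (a new reading comes with each control period).
- vision.get_image(name): name is "scene" or "top" or "wrist"; returns the picture (384x512x3 uint8, blue, green, red); there is no depth.
- vision.camera_model(name): a dict with "intrinsics" (3x3 intrinsics, pixels), "camera_from_world" (4x4, takes a point from world to camera coordinates). Camera axes: x right, y up, looking along -z (the intrinsics and any distortion apply to the point x, -y, -z); pixel columns grow to the right and rows downward; lengths in m; the calibration is good to about 2 mm. A picture is of the moment at which its call begins: read the wrist's pose just before it. camera_model takes no time and is no camera call; for the wrist camera it gives the pose at the moment of the call.
- robot.sign_off(): hands the job in; it is judged then, once.
The state is a dict: "time_s": time; "joint_positions": joint angles; "joint_velocities": joint speeds; "tau": joint torques, N m; "position": TCP position; "tool_rot": TCP orientation; "contact_force": force on the tool from outside, world axes, zero at the start; "ft_torque": the same for the moment, N m; "opening": finger opening in m; "finger_force": force on a finger pad.
Only numpy, scipy, OpenCV 4.12 (cv2) and the standard library are available. Lean on these libraries where they do the work, as an engineer would, in place of code of your own. Each camera call takes 0.05 s, during which the arm holds its last target. There are 200 camera calls.

## Working session

There is one attempt and no reset: what is moved stays moved. The work goes in short steps, Python scripts to look and compute and a tool call to move; the robot and the scene stay as the last step left them, time stands still between calls to the robot, and variables do not carry over. Pictures are saved under pics/ and viewed, at most 10 in all, crops included, and the job is handed in when it is done.

Besides the shell and the picture viewer there is one more tool, called after "Call:" in YAML: its name, and indented under it one key for each argument. move_arm: Moves the arm, as the interface text tells. Its arguments: {"type":"object","properties":{"plan":{"type":"array"},"grip_force":{"type":"number"}},"required":["plan"]}

```bash
ls; mkdir -p pics
python3 - <<'E'
from plant import robot, vision
import cv2,numpy as np
for n in("scene","top"):
    cv2.imwrite(f"pics/{n}0.png",vision.get_image(n)); m=vision.camera_model(n); print(n,np.round(m["intrinsics"],1).tolist(),np.round(m["camera_from_world"],4).tolist(), m.keys())
o=robot.get_obs();print(o)
E
```

```text
pics
scene [[398.7, 0.0, 254.8], [0.0, 398.7, 180.6], [0.0, 0.0, 1.0]] [[-0.6581, 0.7529, -0.0031, 0.3586], [-0.6229, -0.5422, 0.5639, 0.3027], [0.4229, 0.373, 0.8258, -1.3203], [0.0, 0.0, 0.0, 1.0]] dict_keys(['intrinsics', 'camera_from_world'])
top [[373.4, 0.0, 253.9], [0.0, 373.4, 192.5], [0.0, 0.0, 1.0]] [[-0.0092, -0.9999, -0.0142, 0.0178], [0.9937, -0.0107, 0.1113, -0.5881], [-0.1114, -0.0131, 0.9937, -1.0304], [0.0, 0.0, 0.0, 1.0]] dict_keys(['intrinsics', 'camera_from_world'])
{'time_s': 0.1, 'joint_positions': array([-1.36904342e+00,  2.76501068e-01,  1.50600205e+00,  2.52305885e-05,
        1.36072775e+00, -1.21030385e-01]), 'joint_velocities': array([ 0.00156687, -0.00049645, -0.0037539 , -0.00116524,  0.00010242,
        0.00051019]), 'tau': array([ 1.34243885e-03, -4.17701519e+01, -2.46404278e+01, -2.14468769e-04,
        5.74462465e-03, -7.88505815e-06]), 'position': array([ 0.18228428, -0.5448357 ,  0.23054551]), 'tool_rot': array([-8.18937672e-04,  9.87004706e-01,  1.60689261e-01, -2.07254534e-05]), 'contact_force': array([-0.15602182, -0.96854822,  0.95851656]), 'ft_torque': array([-1.41668170e-02, -9.03506958e-05, -5.10382170e-04]), 'finger_force': 0.0, 'opening': 0.08520508155571448}
```

View pics/scene0.png

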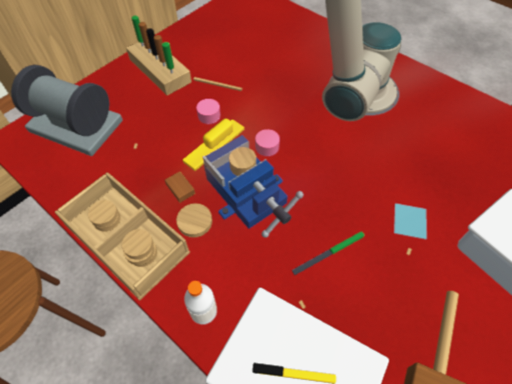

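View pics/top0.png

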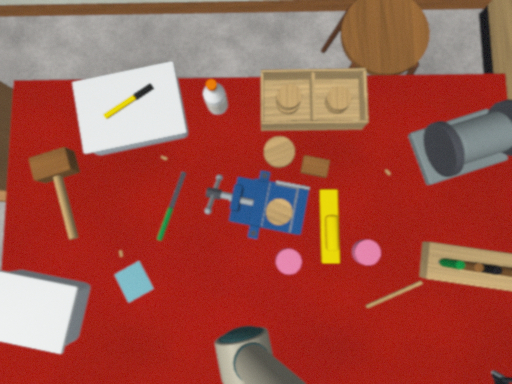

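The scene view shows the vise at about (245,185) with its handle at (285,212). In the top view the vise is at (268,207), the blank at (280,212), the handle at (213,195) and the pink look-alikes at (288,262) and (366,252). Next I'll zoom in.

Run:
```python
import cv2,numpy as np
t=cv2.imread("pics/top0.png")[150:280,190:350]; s=cv2.imread("pics/scene0.png")[120:250,170:320]
cv2.imwrite("pics/tc.png",cv2.resize(t,None,fx=4.6,fy=4.6,interpolation=cv2.INTER_CUBIC))
cv2.imwrite("pics/sc.png",cv2.resize(s,None,fx=4.6,fy=4.6,interpolation=cv2.INTER_CUBIC))
```

```text
(no output)
```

View pics/tc.png

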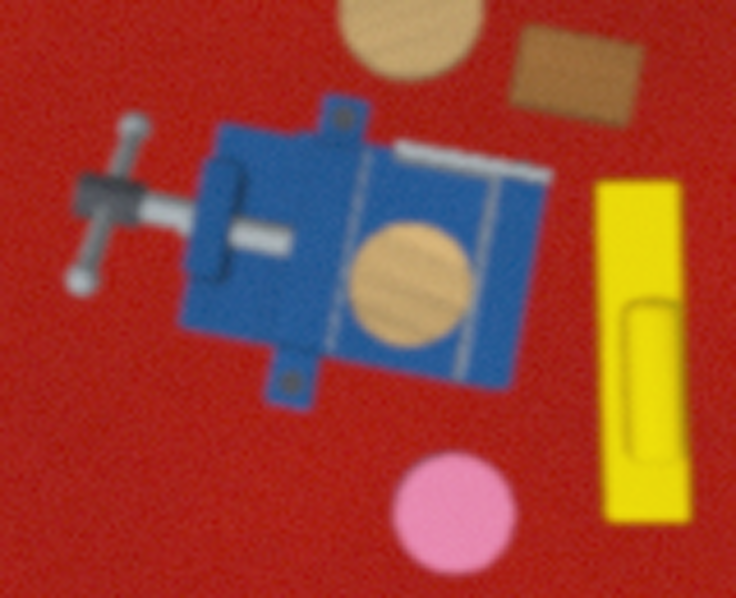

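View pics/sc.png

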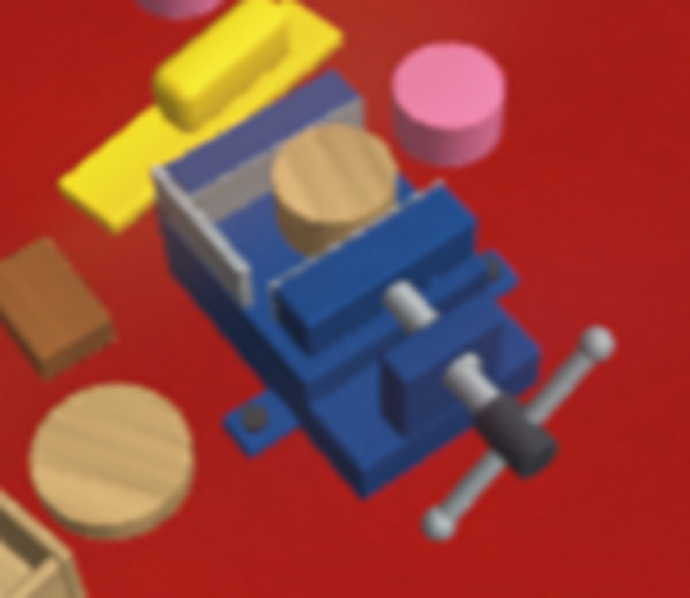

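The top crop shows the stop's top edge from (398,150) to (550,177). The fixed-jaw liner runs (497,180)-(460,380) and the moving-jaw liner (368,152)-(330,350). The blank is at (411,285) and the balls are at (134,128) and (81,282). In the scene crop the balls are at (598,343) and (440,524).

```bash
cat > h.py <<'E'
import cv2,numpy as np
from plant import robot, vision
def cam(n):
    m=vision.camera_model(n); return np.array(m["intrinsics"]),np.array(m["camera_from_world"])
def ray(n,p,M=None):
    K,T=M or cam(n); d=np.linalg.inv(K)@[p[0],p[1],1]; d=d*[1,-1,-1]
    R=T[:3,:3]; return -R.T@T[:3,3], R.T@d/np.linalg.norm(d)
def onz(n,p,z,M=None):
    c,d=ray(n,p,M); return c+d*(z-c[2])/d[2]
def tri(a,b):
    A=np.zeros((3,3));y=np.zeros(3);
    L=[ray(*a),ray(*b)]
    for c,d in L: P=np.eye(3)-np.outer(d,d);A+=P;y+=P@c
    x=np.linalg.solve(A,y); return x,[np.linalg.norm((np.eye(3)-np.outer(d,d))@(x-c)) for c,d in L]
def proj(n,X,M=None):
    K,T=M or cam(n); q=(T[:3,:3]@X+T[:3,3])*[1,-1,-1]; q=K@q; return q[:2]/q[2]
E
python3 - <<'E'
from h import *
def t(x,y,o=(190,150)): return ((x+.5)/4.6-.5+o[0],(y+.5)/4.6-.5+o[1])
def s(x,y): return t(x,y,(170,120))
P={k:onz("top",t(*v),.101) for k,v in dict(f1=(497,180),f2=(460,380),m1=(368,152),m2=(330,350),c1=(553,183),c2=(510,390),s1=(398,150),s2=(550,177)).items()}
for k in P: print(k,P[k][:2].round(4))
for a,b in(("f2","f1"),("m2","m1"),("c2","c1"),("s1","s2")):
    d=P[b]-P[a];print(a,b,np.degrees(np.arctan2(d[1],d[0])).round(2),np.linalg.norm(d).round(4))
im=cv2.imread("pics/top0.png");hsv=cv2.cvtColor(im,cv2.COLOR_BGR2HSV)
m=cv2.inRange(hsv,(8,60,120),(25,200,255));m[:190]=0;m[235:]=0;m[:,:255]=0;m[:,305:]=0
M=cv2.moments(m,True);c=(M['m10']/M['m00'],M['m01']/M['m00']);print("blank",c,M['m00'],onz("top",c,.105)[:2],onz("scene",s(333,172),.105)[:2])
A=tri(("top",t(81,282)),("scene",s(598,343)));B=tri(("top",t(134,128)),("scene",s(440,524)));print(A,B,(A[0]+B[0])/2,np.linalg.norm(A[0]-B[0]))
print("scene f: ",onz("scene",s(333,72),.101)[:2],onz("scene",s(155,170),.101)[:2])
for k,c in dict(pinkA=((454,513),.04)).items(): print(k,onz("top",t(*c[0]),c[1]))
for p in((605,520),(690,520),(682,180),(598,182)):print(onz("top",t(*p),.02)[:2])
E
```

```text
f1 [ 0.5895 -0.1056]
f2 [ 0.4746 -0.0819]
m1 [ 0.6067 -0.0312]
m2 [ 0.4923 -0.0078]
c1 [ 0.5874 -0.1379]
c2 [ 0.4686 -0.1103]
s1 [ 0.6076 -0.0486]
s2 [ 0.5909 -0.1362]
f2 f1 -11.64 0.1173
m2 m1 -11.55 0.1167
c2 c1 -13.07 0.1219
s1 s2 -100.82 0.0892
blank (278.68400770712907, 211.373795761079) 519.0 [ 0.52943115 -0.05391935] [ 0.53128525 -0.05540001]
(array([0.53211363, 0.13184164, 0.12066955]), [np.float64(0.0009673874166780099), np.float64(0.0009673874166780623)]) (array([0.632284  , 0.11128215, 0.03804939]), [np.float64(0.00047608284571517786), np.float64(0.00047608284571524015)]) [0.58219882 0.1215619  0.07935947] 0.13146438945862143
scene f:  [ 0.47418721 -0.10732099] [ 0.59399741 -0.13437971]
pinkA [ 0.39532129 -0.08166749  0.04      ]
[ 0.38892302 -0.17542373]
[ 0.38850118 -0.22729221]
[ 0.59801    -0.22956766]
[ 0.59732237 -0.17713709]
```

Call:
move_arm:
  plan: [0.79,-0.79,0,0,0,0.333,-1,0.79,-0.79,0,0,0,0.333,-1,0.79,-0.79,0,0,0,0.333,-1,0.79,-0.79,0,0,0,0.333,-1,0.79,-0.79,0,0,0,0.333,-1]

```text
time_s: 0.72
position: [0.2826, -0.3428, 0.2312]
tool_rot: [-0.0, 0.995, -0.098, -0.0]
contact_force: [0.3, -0.8, 0.1]
opening: 0.0001
finger_force: 0.0
```

```bash
cat >> h.py <<'E'
O=np.array([.5513,-.0303]);a=np.radians(-11.5);X=np.array([np.cos(a),np.sin(a)]);Y=np.array([-X[1],X[0]])
from scipy.spatial.transform import Rotation as Ro
def st():
    o=robot.get_obs();p=o["position"];d=p[:2]-O;q=o["tool_rot"];R=Ro.from_quat([*q[1:],q[0]]).as_matrix()
    print("t",o["time_s"],"vise mm",np.round([d@X*1e3,d@Y*1e3,p[2]*1e3],1),"toolx deg",np.degrees(np.arctan2(R[1,0],R[0,0])).round(2),"zx",R[:,2].round(3),"F",np.round(o["contact_force"],1),"F vise",np.round([o["contact_force"][:2]@X,o["contact_force"][:2]@Y],1),"open",o["opening"])
    return o
E
python3 -c "
from h import *
o=st();print(o['joint_positions'].round(2))"
```

```text
t 0.725 vise mm [-201.  -359.8  231.2] toolx deg -11.27 zx [-0.     0.001 -1.   ] F [ 0.3 -0.8  0.1] F vise [ 0.4 -0.7] open 7.18561938366836e-05
[-1.04  0.08  1.76  0.    1.31  0.73]
```

Call:
move_arm:
  plan: [0.25,-0.9,0,0,0,0,-1,0.25,-0.9,0,0,0,0,-1,0.25,-0.9,0,0,0,0,-1,0.25,-0.9,0,0,0,0,-1]

```text
time_s: 1.23
position: [0.3682, -0.1762, 0.2312]
tool_rot: [-0.0, 0.995, -0.097, 0.0]
contact_force: [-0.5, -1.2, -0.3]
opening: 0.0
finger_force: 0.0
```

Call:
move_arm:
  plan: [0.28,-0.765,0,0,0,0,-1,0.28,-0.765,0,0,0,0,-1,0.28,-0.765,0,0,0,0,-1,0.28,-0.765,0,0,0,0,-1,0.28,-0.765,0.3,0,0,0,-1,0.28,-0.765,0.5,0,0,0,-1,0.28,-0.765,0.5,0,0,0,-1]

```text
time_s: 2.1
position: [0.4494, -0.0417, 0.1288]
tool_rot: [0.0, 0.995, -0.101, -0.004]
contact_force: [-0.5, -0.5, 1.0]
opening: -0.0001
finger_force: 0.0
```

```bash
python3 -c "
from h import *
o=st()
im=vision.get_image('wrist');cv2.imwrite('pics/w1.png',im)
for v in ([22,-27,105],[-17,-27,105],[57,-27,101]): 
  w=O+X*v[0]/1e3+Y*v[1]/1e3;print(proj('wrist',np.array([*w,v[2]/1e3])))"
```

```text
t 2.1 vise mm [-97.6 -31.5 128.8] toolx deg -11.6 zx [-0.008  0.001 -1.   ] F [-0.5 -0.5  1. ] F vise [-0.3 -0.6] open -0.00010552566669575678
[248.93814078  14.39273815]
[249.62852941  95.63675819]
[248.46740891 -64.27673339]
```

View pics/w1.png

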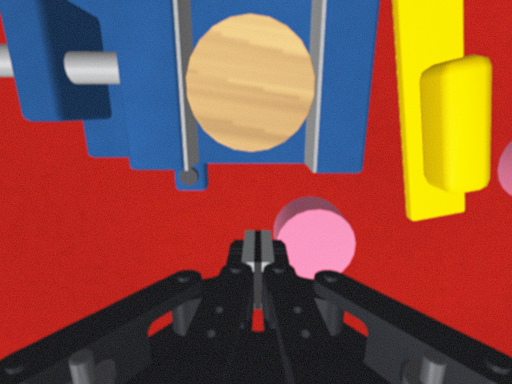

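The blank is at (250,83) between the jaws and the fingers are at (258,250), in line with the channel and clear of the pink block at (315,240). I'll go down and push.

Call:
move_arm:
  plan: [0,-0.02,0.15,0,0,0,-1,0,-0.02,0.21,0,0,0,-1,0.05,-0.02,0.21,0,0,0,-1,0.1,-0.02,0.21,0,0,0,-1,0.15,-0.02,0.21,0,0,0,-1,0.2,-0.02,0.21,0,0,0,-1,0.25,-0.02,0.21,0,0,0,-1,0.25,-0.02,0.21,0,0,0,-1]

```text
time_s: 3.15
position: [0.5033, -0.0464, 0.0893]
tool_rot: [0.0, 0.995, -0.1, 0.001]
contact_force: [-0.2, -0.4, 0.0]
opening: 0.0001
finger_force: 0.0
```

```bash
python3 -c "
from h import *
o=st()
v=[-65,-65,101];w=O+X*v[0]/1e3+Y*v[1]/1e3;print(proj('wrist',np.array([*w,v[2]/1e3])))
im=vision.get_image('top');hsv=cv2.cvtColor(im,cv2.COLOR_BGR2HSV)
m=cv2.inRange(hsv,(8,60,120),(25,200,255));m[:185]=0;m[235:]=0;m[:,:255]=0;m[:,305:]=0
M=cv2.moments(m,True);c=(M['m10']/M['m00'],M['m01']/M['m00']);d=onz('top',c,.105)[:2]-O;print(c,M['m00'],d@X,d@Y)"
```

```text
t 3.15 vise mm [-43.8 -25.4  89.3] toolx deg -11.47 zx [ 0.001 -0.    -1.   ] F [-0.2 -0.4  0. ] F vise [-0.1 -0.4] open 0.00010988643123320153
[335.11144007 296.70072431]
(265.0, 233.5) 4.0 -0.08053362015085071 -0.0029536861465379637
```

Call:
move_arm:
  plan: [0.02,0,0,0,0,0,-1,0.04,0,0,0,0,0,-1,0.06,0,0,0,0,0,-1,0.07,0,0,0,0,0,-1]

```text
time_s: 3.7
position: [0.516, -0.049, 0.0893]
tool_rot: [0.0, 0.995, -0.1, 0.0]
contact_force: [-1.1, 1.5, 0.4]
opening: 0.0003
finger_force: 0.2
```

Call:
move_arm:
  plan: [0.01,0,0,0,0,0,-1,0.015,0,0,0,0,0,-1]

```text
time_s: 3.95
position: [0.5188, -0.0496, 0.0893]
tool_rot: [0.0, 0.995, -0.1, -0.0]
contact_force: [-1.0, 0.1, 0.3]
opening: -0.0001
finger_force: 0.2
```

```bash
python3 -c "
from h import *
o=st()
im=vision.get_image('scene')[120:250,170:320];cv2.imwrite('pics/s2.png',cv2.resize(im,None,fx=4,fy=4,interpolation=cv2.INTER_CUBIC))"
```

```text
t 3.95 vise mm [-28.  -25.4  89.3] toolx deg -11.47 zx [-0. -0. -1.] F [-1.   0.1  0.3] F vise [-1.  -0.1] open -9.404281556711053e-05
```

View pics/s2.png

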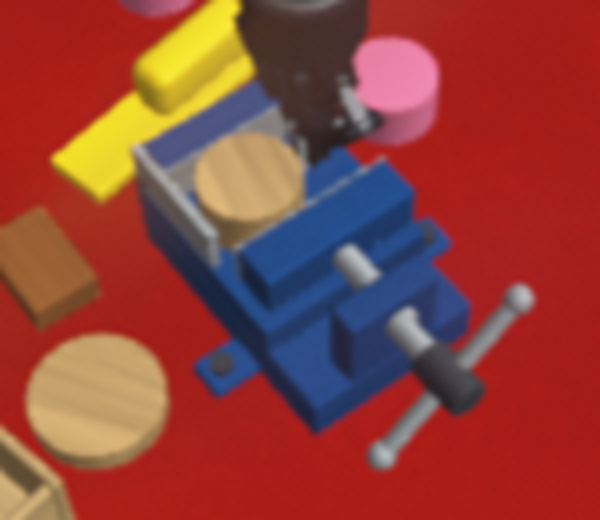

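The blank, centred at (250,180) in the crop, is now near the stop at (180,200). There is a gap of a few millimetres, so I'll continue in small steps.

Call:
move_arm:
  plan: [0.01,0,0,0,0,0,-1,0.01,0,0,0,0,0,-1]

```text
time_s: 4.25
position: [0.5209, -0.05, 0.0893]
tool_rot: [0.0, 0.995, -0.1, 0.0]
contact_force: [-0.3, -0.2, 0.6]
opening: -0.0001
finger_force: 0.0
```

Call:
move_arm:
  plan: [0.01,0,0,0,0,0,-1,0.01,0,0,0,0,0,-1]

```text
time_s: 4.5
position: [0.5229, -0.0504, 0.0893]
tool_rot: [0.0, 0.995, -0.1, 0.0]
contact_force: [-0.2, 0.4, 1.2]
opening: 0.0001
finger_force: 0.2
```

Call:
move_arm:
  plan: [0.01,0,0,0,0,0,-1,0.01,0,0,0,0,0,-1]

```text
time_s: 4.75
position: [0.5237, -0.0506, 0.0892]
tool_rot: [-0.0, 0.995, -0.1, -0.001]
contact_force: [-3.6, 0.1, 2.5]
opening: 0.0001
finger_force: 1.7
```

Call:
move_arm:
  plan: [0.01,0,0,0,0,0,-1,0.01,0,0,0,0,0,-1]

```text
time_s: 5.0
position: [0.5238, -0.0506, 0.0891]
tool_rot: [-0.0, 0.995, -0.1, -0.003]
contact_force: [-7.1, 1.0, 5.7]
opening: 0.0001
finger_force: 3.7
```

```bash
python3 -c "
from h import *
o=st()"
```

```text
t 5.0 vise mm [-22.9 -25.4  89.1] toolx deg -11.46 zx [-0.006  0.001 -1.   ] F [-7.1  1.   5.7] F vise [-7.1 -0.5] open 5.6427865054413925e-05
```

Call:
move_arm:
  plan: [-0.05,0,0,0,0,0,-1,-0.2,0,0,0,0,0,-1,-0.2,0,-0.2,0,0,0,-1,-0.2,0,-0.6,0,0,0,-1,-0.2,-0.3,-0.6,0,0,0,-1,-0.2,-0.6,-0.6,0,0,0,-1,-0.2,-0.9,-0.6,0,0,0,-1,-0.2,-0.9,-0.6,0,0,0,-1]

```text
time_s: 6.0
position: [0.5243, 0.1372, 0.2093]
tool_rot: [-0.001, 0.995, -0.097, 0.001]
contact_force: [-0.3, -1.1, 0.2]
opening: 0.0001
finger_force: 0.0
```

```bash
cat >> h.py <<'E'
def look(z=.105):
    im=vision.get_image('top');hsv=cv2.cvtColor(im,cv2.COLOR_BGR2HSV)
    m=cv2.inRange(hsv,(8,60,120),(25,200,255));m[:186]=0;m[235:]=0;m[:,:262]=0;m[:,305:]=0
    M=cv2.moments(m,True)
    if M['m00']:c=(M['m10']/M['m00'],M['m01']/M['m00']);d=onz('top',c,z)[:2]-O;print("blank",c,M['m00'],d@X*1e3,d@Y*1e3)
    return im
def T(v): return np.array([*(O+X*v[0]/1e3+Y*v[1]/1e3),v[2]/1e3])
E
python3 -c "
from h import *
o=st();im=look();cv2.imwrite('pics/t3.png',im)
print(proj('top',T([22,-27,105])))"
```

```text
t 6.0 vise mm [-59.9 158.7 209.3] toolx deg -11.16 zx [ 0.003  0.002 -1.   ] F [-0.3 -1.1  0.2] F vise [-0.  -1.2] open 0.00010342837892658324
blank (281.3082851637765, 197.55684007707129) 519.0 20.564438687772448 -27.619287908180734
[281.17700336 196.98277086]
```

Call:
move_arm:
  plan: [0.02,0.02,0.2,0,0,0,-1,0.02,0.02,0.37,0,0,0,-1,0,0.02,0.42,0,0,0,-1,-0.01,0.02,0.47,0,0,0,-1,-0.02,0.02,0.53,0,0,0,-1,-0.02,0.02,0.59,0,0,0,-1,-0.02,0.02,0.59,0,0,0,-1]

```text
time_s: 6.92
position: [0.519, 0.1297, 0.0909]
tool_rot: [0.0, 0.995, -0.1, 0.0]
contact_force: [0.5, -0.1, 0.1]
opening: 0.0002
finger_force: 0.0
```

```bash
python3 -c "
from h import *
o=st()"
```

```text
t 6.925 vise mm [-63.6 150.3  90.9] toolx deg -11.5 zx [ 0.001 -0.    -1.   ] F [ 0.5 -0.1  0.1] F vise [0.5 0. ] open 0.00023626992951453955
```

Call:
move_arm:
  plan: [0.0,-0.02,0.05,0,0,0,-1,0.01,-0.02,0.11,0,0,0,-1,0.02,-0.02,0.16,0,0,0,-1,0.03,-0.02,0.21,0,0,0,-1,0.03,-0.02,0.23,0,0,0,-1,0.03,-0.02,0.23,0,0,0,-1]

```text
time_s: 7.68
position: [0.5239, 0.1329, 0.0445]
tool_rot: [0.0, 0.995, -0.1, -0.001]
contact_force: [0.7, -0.3, -0.4]
opening: 0.0003
finger_force: 0.0
```

```bash
python3 -c "
from h import *
o=st();c=vision.get_image('scene')[120:250,170:320]
cv2.imwrite('pics/s4.png',cv2.resize(c,None,fx=4,fy=4,interpolation=cv2.INTER_CUBIC))"
```

```text
t 7.675 vise mm [-59.4 154.5  44.5] toolx deg -11.49 zx [-0.003  0.    -1.   ] F [ 0.7 -0.3 -0.4] F vise [ 0.7 -0.1] open 0.0003099276122946989
```

View pics/s4.png

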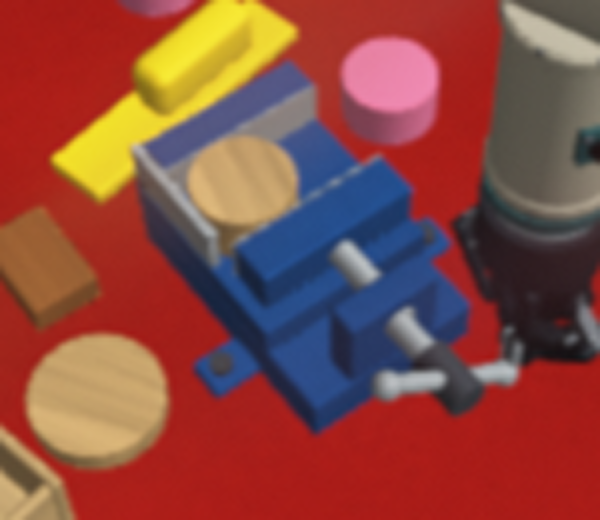

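The blank rests against the stop, with end_b at (387,385) and end_a under the fingers at (505,373). I'll compute the handle angle from the ray through the bar's plane.

```bash
cat >> h.py <<'E'
def inplane(n,p,y=155,M=None):
    c,d=ray(n,p,M); N=np.array([*Y,0]); s=((y/1e3)-(c[:2]-O)@Y)/(d@N); w=c+s*d; return (w[:2]-O)@X*1e3, w[2]*1e3-80
E
python3 -c "
from h import *
for p in((387,385),(505,373),(455,390)):
  x,z=inplane('scene',((p[0]+.5)/4-.5+170,(p[1]+.5)/4-.5+120)); print(x,z,np.degrees(np.arctan2(z,x)))"
```

```text
50.681958725647675 46.12715626853743 42.30625935781266
-47.4494065538601 -44.72239669274873 -136.69466783339513
-4.312887415007794 -19.77150102990481 -102.30554105991422
```

Call:
move_arm:
  plan: [0,0,-0.3,0,0,0,-1,0,0,-0.6,0,0,0,-1,0.1,0,-0.85,0,0,0,-1,0.4,0,-0.85,0,0,0,-1,0.72,0,-0.85,0,0,0,-1,0.72,0,-0.85,0,0,0,-1,0.72,0,-0.6,0,0,0,-1,0.72,0,-0.6,0,0,0,-1]

```text
time_s: 8.72
position: [0.6613, 0.1043, 0.1607]
tool_rot: [0.001, 0.995, -0.1, -0.006]
contact_force: [-0.6, 0.0, -0.4]
opening: 0.0
finger_force: 0.0
```

```bash
python3 -c "
from h import *
o=st();im=look();cv2.imwrite('pics/t5.png',im[150:280,190:350])"
```

```text
t 8.725 vise mm [ 80.9 153.8 160.7] toolx deg -11.47 zx [-0.013 -0.    -1.   ] F [-0.6  0.  -0.4] F vise [-0.6 -0.1] open 3.18643965802755e-05
blank (281.2846153846154, 197.55) 520.0 20.570495171104753 -27.554516716285075
```

Call:
move_arm:
  plan: [0,0,0.2,0,0,0,-1,0,0,0.265,0,0,0,-1,0,0,0.275,0,0,0,-1,-0.095,0,0.275,0,0,0,-1,-0.14,0,0.25,0,0,0,-1,-0.175,0,0.225,0,0,0,-1,-0.21,0,0.21,0,0,0,-1,-0.25,0,0.19,0,0,0,-1]

```text
time_s: 9.78
position: [0.6259, 0.1129, 0.1331]
tool_rot: [-0.0, 0.995, -0.1, 0.011]
contact_force: [10.2, -2.5, 4.5]
opening: 0.0005
finger_force: 5.2
```

```bash
python3 -c "
from h import *
o=st()"
```

```text
t 9.775 vise mm [ 44.6 155.2 133.1] toolx deg -11.46 zx [ 0.021 -0.002 -1.   ] F [10.2 -2.5  4.5] F vise [10.5 -0.4] open 0.00046363585718890536
```

Call:
move_arm:
  plan: [-0.04,0,0.02,0,0,0,-1,-0.08,0,0.02,0,0,0,-1,-0.12,0,0.02,0,0,0,-1,-0.16,0,0.025,0,0,0,-1,-0.2,0,0.025,0,0,0,-1,-0.24,0,0.025,0,0,0,-1,-0.26,0,0.03,0,0,0,-1,-0.26,0,0.03,0,0,0,-1]

```text
time_s: 10.78
position: [0.5755, 0.1231, 0.124]
tool_rot: [0.0, 0.995, -0.099, 0.011]
contact_force: [14.7, -4.9, -0.0]
opening: 0.0001
finger_force: 7.0
```

```bash
python3 -c "
from h import *
o=st()"
```

```text
t 10.775 vise mm [ -6.9 155.1 124. ] toolx deg -11.42 zx [ 0.021 -0.003 -1.   ] F [14.7 -4.9 -0. ] F vise [15.4 -1.9] open 0.00012493977652779299
```

Call:
move_arm:
  plan: [-0.02,0,0,0,0,0,-1,-0.04,0,0,0,0,0,-1,-0.04,0,0,0,0,0,-1]

```text
time_s: 11.15
position: [0.5744, 0.124, 0.1257]
tool_rot: [-0.0, 0.995, -0.099, 0.018]
contact_force: [25.4, -6.5, -0.8]
opening: 0.0002
finger_force: 11.0
```

```bash
python3 -c "
from h import *
o=st();c=vision.get_image('scene')[120:250,170:320]
cv2.imwrite('pics/s6.png',cv2.resize(c,None,fx=4,fy=4,interpolation=cv2.INTER_CUBIC))"
```

```text
t 11.15 vise mm [ -8.1 155.8 125.7] toolx deg -11.41 zx [ 0.035 -0.003 -0.999] F [25.4 -6.5 -0.8] F vise [26.1 -1.3] open 0.0001627647031817742
```

View pics/s6.png

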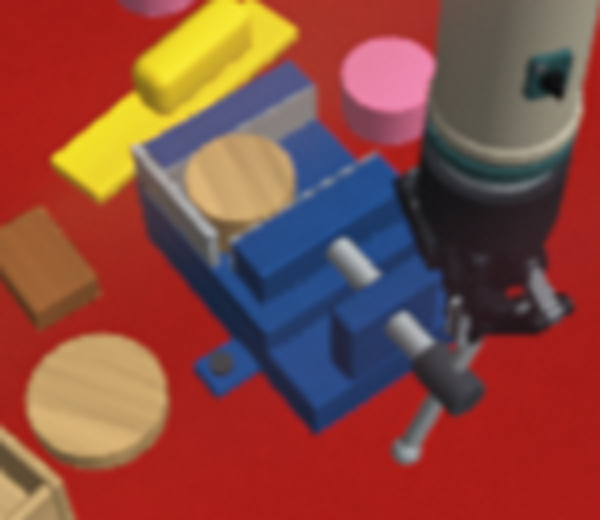

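The jaw has closed on the blank, and end_a now points down at (405,453). The force is rising steeply, which suggests the joint's end, so I'll back off and check.

Call:
move_arm:
  plan: [0.1,0,0,0,0,0,-1,0.3,0,0,0,0,0,-1,0.45,0,-0.1,0,0,0,-1,0.45,0,-0.4,0,0,0,-1,0.45,0,-0.5,0,0,0,-1,0.45,0,-0.5,0,0,0,-1]

```text
time_s: 11.95
position: [0.6466, 0.1085, 0.2226]
tool_rot: [-0.0, 0.995, -0.1, 0.001]
contact_force: [-0.0, 1.3, -0.5]
opening: 0.0002
finger_force: 0.0
```

```bash
python3 -c "
from h import *
p=(405,453);x,z=inplane('scene',((p[0]+.5)/4-.5+170,(p[1]+.5)/4-.5+120)); print(x,z,np.degrees(np.arctan2(z,x)))
o=st();look();c=vision.get_image('scene')[120:250,170:320]
cv2.imwrite('pics/s7.png',cv2.resize(c,None,fx=4,fy=4,interpolation=cv2.INTER_CUBIC))"
```

```text
33.4971952714669 -59.379749754780484 -60.57186565698068
t 11.95 vise mm [ 65.7 155.  222.6] toolx deg -11.46 zx [ 0.002  0.    -1.   ] F [-0.   1.3 -0.5] F vise [-0.3  1.3] open 0.00023316556209690916
blank (282.3539651837524, 197.71953578336556) 517.0 20.661549984655373 -30.41285769069586
```

View pics/s7.png

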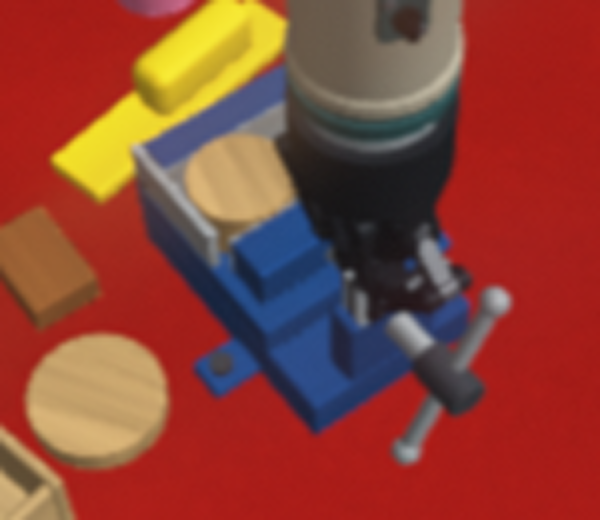

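With the arm clear, the bar has stayed put: end_a is still at (405,453), a handle angle of about 3.0 rad, so it is locked. The blank sits against both the stop and the fixed jaw.

```bash
python3 -c "
from plant import robot
print(robot.sign_off())"
```

```text
the job is handed in; nothing more can be done
None
```

The blank is seated against the work stop, the handle is locked past its detent at about 3.0 rad with the blank clamped, and the job was handed in at about 12 s with the arm clear of everything.

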